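Close the layup mould over its locating pins

TASK

Close the mould: lift the loose upper half by its red rib and lower it over the two brass pins of the lower half until it lies flush on it, then let go. Nobody has measured where along the groove the pins are clamped, so look or feel for them, and be gentle with the polished faces: do not let the upper half drop onto the pins or press on the lower half with more than about 60 N. Leave the wax jar and the roll of tape where they are.

Things in the scene. Friction and masses are not known exactly. Their poses are not given: they have to be found in the camera images.
- upper_half: Upper mould half, loose, about 0.5 to 0.85 kg: bare aluminium plate 160 (own x) x 100 (own y) x 16 mm with a red lifting rib on top. Origin: centre of the underside; z up. Two round through holes, 15 mm diameter with 1.5 mm chamfers, at x = -65 and +65 mm, y = 0. Half a turn about z makes no difference. It starts lying level on the rest.
- rib (a point): Centre of the upper half's red rib, 36 mm above the plate's origin, same axes. The rib is 18 mm thick (along x), 60 mm long (along y) and stands 16 to 56 mm above the plate's underside; grip it across its thickness.
- lower_half: Lower mould half, fixed to the table: 200 (own x) x 110 (own y) mm. Origin: centre of its underside, on the table; z up. Its two flat aluminium lands, 22 mm above the origin, carry the upper half when closed; between them a 26 mm wide groove runs along x at y = 0. In the groove, just below the lands, lies a blue bar with two brass pins.
- groove (a point): Point of the groove midway along the lower half, level with the lands, same axes as the lower half. The brass pins stand at y = 0, 130 mm apart along x, 12 mm diameter, flat tops with about 1 mm chamfer, 14 mm above this point. Their bar is clamped (holds to 100 N) with the pins' midpoint anywhere from x = -13 to +13 mm of this point: not measured, to be seen or felt for.
- rest: Fixed rest on which the upper half starts: rubber mat 150 x 80 mm with two wooden battens, tops 30 mm above the table. Origin: centre of the underside.
- wax_jar: Loose jar of wax, 52 mm diameter, 60 mm tall, bystander. Origin: centre of the underside.
- tape: Loose roll of green tape lying flat, 64 mm diameter, 22 mm tall, bystander. Origin: centre of the underside.
There are look-alikes about, which are no part of the job. What is shaped like the upper_half but orange is not meant.

How it is judged (in metres and radians):
At the end, for the whole second after the job is handed in: The upper half lies at rest on the lower half with both pins in its holes: its underside within 2 mm of the lands, level within 0.02 rad, its long axis along the lower half's within 0.06 rad, its centre within 19 mm along and 6 mm across the groove (z of upper_half in the frame of lower_half between 0.02 and 0.024 m and x of upper_half in the frame of lower_half between -0.019 and 0.019 m and y of upper_half in the frame of lower_half between -0.006 and 0.006 m and angle between the x axis of upper_half and the x axis of lower_half, either way round below 0.06 rad and angle between upper_half's own z axis and vertical below 0.02 rad and linear speed of upper_half below 0.01 m/s and angular speed of upper_half below 0.05 rad/s); the robot touches nothing.
It fails at once if the upper half presses or strikes the lower half or its pins with more than 60 N (contact force between upper_half and lower_half above 60 N).
It fails at once if the upper half drops over the pins: it moves faster than 0.25 m/s within 14 mm of the lands (z of upper_half in the frame of lower_half below 0.036 m and horizontal distance between upper_half and lower_half below 0.04 m and linear speed of upper_half above 0.25 m/s).
It fails at once if the wax jar or the roll of tape is moved by more than 30 mm (distance of any of wax_jar, tape from where it was at the start of the episode above 0.03 m).
It also fails if it takes over 58 s, if anything falls off the work surface, if the arm or the gripper's body presses on something with over 40 N, if the wrist force passes 120 N, or if a joint passes its speed limit or range.

ROBOT

A 6-joint arm with a two-finger parallel gripper is mounted at the origin on the work surface. World frame = base frame: x ahead of the robot, y to its left, z up, the work surface at z = 0. Lengths are in mm, angles in rad, forces in N, time in s.
With the tool pointing down it reaches from about 275 to 750 mm from the base axis. Payload 10.2 kg.
Tool frame: the origin (TCP) lies between the finger pads; the fingertips stand 8 mm ahead of it and the grasp point (between the pads) lies 11 mm behind it; z points along the fingers, y is the line along which they close (so a half turn about z gives the same grasp; the last joint's range is limited). The gripper opens to 85 mm and grips with 20 to 120 N. Pads are 22 mm wide; open, the fingers measure 114 mm over their backs; the gripper's body (76 mm by 85 mm) begins 54 mm behind the grasp point. The pads swing forward as they close: fully open they stand 13 mm farther back than shut.
Start: joints at [-1.421, 0.313, 1.498, -0, 1.331, -0.223], TCP at [191.206, -488.949, 239.294] pointing down, gripper open.
Joint ranges: [-2.94, 2.94], [-0.97, 2.17], [0.19, 2.56], [-1.23, 4.37], [0.02, 3.11], [-2.88, 2.88]. Speed limits (rad/s): [2.39, 2.39, 3.01, 3.14, 3.14, 3.14].

INTERFACE

Orientations are given as a unit quaternion [w, x, y, z].
In Python, from rig import * gives the robot as it stands.
- The arm moves only by the shell command python3 -m handwheel 'ROWS' [FORCE]. ROWS is JSON, a list that holds one entry, the list of rows, each a list of 7 numbers: the shift along the world's x, y, z in mm, then the turn, a rotation vector about the world's x, y, z in degrees, then the opening, from -1 (shut) to 1 (fully open). A call has 1 to 8 rows; each row shifts and turns the commanded pose from where the row before left it; what a row does not reach is not made up. A row lasts 1/8 s, in which the tool goes at most 62.5 mm and 10.7 degrees, less where a joint would pass 70% of its speed; a pose out of reach is approached as far as the arm can. A call is refused whole if a number of a shift passes 62.5 or a number of a turn 10.7, either way. A call with a gripper value outside its range is refused whole. The fingers move at their own pace and stop on an object; FORCE is the grip in N (left out, the last holds). Time passes only in rows, so rows that do not move let the fingers close. It gives the time, the measured TCP pose, the force, the opening and the grip force at its end, in the units of the state.
- sense(): the state, without advancing time (a new reading comes with each control period).
- capture(name): name is "side" or "top"; returns a dict with "image" (400x640x3 uint8, red, green, blue), "fx", "fy", "cx", "cy" (pixels), "rvec" (rotation vector, rad) and "tvec" (3), from world to camera coordinates, as OpenCV has them. Camera axes: x right, y down, z forward; pixel columns grow to the right and rows downward; lengths in mm; the calibration is good to about 2 mm. A picture is of the moment at which its call begins. There is no depth.
- finish_job(): hands the job in; it is judged then, once.
The state is a dict: "time_s": time; "joints": joint angles; "dq": joint speeds; "tau": joint torques, N m; "eef_pos": TCP position; "ee_rot": TCP orientation; "force": force on the tool from outside, world axes, zero at the start; "wrist_torque": the same for the moment, N m; "grip_width": opening from 0.0 (shut) to 1.0 (fully open); "grip_force": force on a finger pad.
Only numpy, scipy, OpenCV 4.12 (cv2) and the standard library are available. Lean on these libraries where they do the work, as an engineer would, in place of code of your own. Each camera call takes 0.05 s, during which the arm holds its last target. There are 200 camera calls.

## Working session

There is one attempt and no reset: what is moved stays moved. The work goes in short steps, Python scripts to look and compute and a shell command to move; the robot and the scene stay as the last step left them, time stands still between calls to the robot, and variables do not carry over. Pictures are saved under pics/ and viewed, at most 10 in all, crops included, and the job is handed in when it is done.

```bash
mkdir -p pics; ls; python3 - <<'E'
from rig import *
import cv2,json
for n in("top","side"):
    c=capture(n); cv2.imwrite(f"pics/{n}0.png",c["image"][:,:,::-1])
    print(n,c["fx"],c["fy"],c["cx"],c["cy"],c["rvec"],c["tvec"])
s=sense();print(s)
E
```

```text
pics
top 391.3702444556589 391.3702444556589 315.5197815464517 189.38423219140103 [ 2.18756346 -2.18327058  0.11983968] [ 145.92318628  503.28473036 1089.54526948]
side 415.77927369204286 415.77927369204286 322.1411560771543 202.4765964916508 [ 2.32149255 -0.17457023  0.05059191] [-483.6645596   199.93728621 1155.52905994]
{'time_s': 0.1, 'joints': array([-1.42140374e+00,  3.13374080e-01,  1.49837723e+00,  7.06482424e-06,
        1.33100991e+00, -2.23410102e-01]), 'dq': array([-8.56651168e-04, -1.21573227e-03, -1.84798483e-03, -5.30135879e-04,
       -5.36313401e-04,  5.91342143e-05]), 'tau': array([ 1.45775004e-03, -4.12900543e+01, -2.60146129e+01, -2.39063038e-04,
        2.99649000e-03,  1.56335915e-05]), 'eef_pos': array([ 191.16951672, -488.7108682 ,  238.79644977]), 'ee_rot': array([-5.83758733e-04,  9.82677501e-01,  1.85322926e-01,  2.50472596e-05]), 'force': array([ 0.42957918, -0.79558024,  1.16310053]), 'wrist_torque': array([ 0.00775027, -0.00813531,  0.01945736]), 'grip_force': 0.0, 'grip_width': 0.9991292001484698}
```

View pics/top0.png

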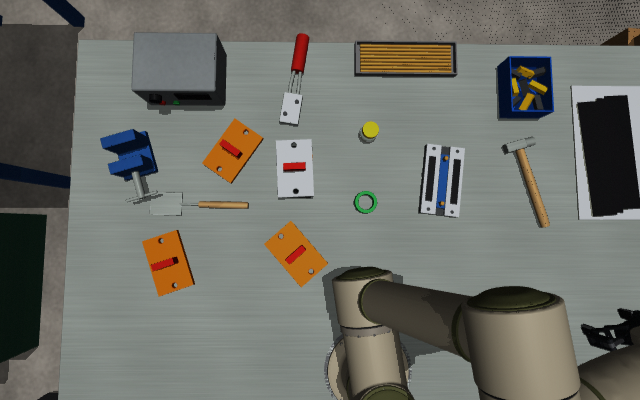

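View pics/side0.png

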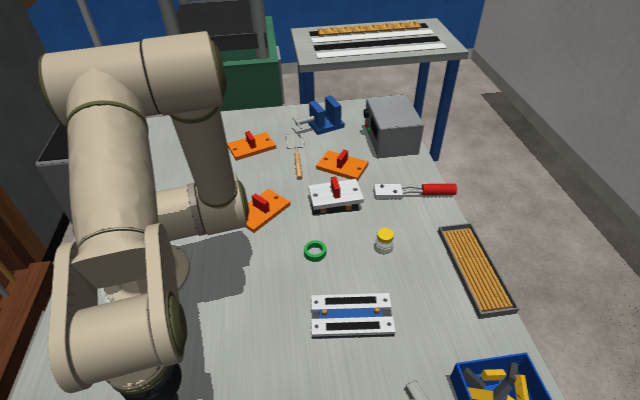

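The top view shows the white upper half at about (295,167), the lower half at (443,181), the wax at (370,131) and the tape at (366,202). I'll enlarge both halves.

```bash
python3 - <<'E'
import cv2,numpy as np
t=cv2.imread("pics/top0.png");s=cv2.imread("pics/side0.png")
up=lambda im,x,y,w,h,k:cv2.resize(im[y:y+h,x:x+w],None,fx=k,fy=k,interpolation=cv2.INTER_CUBIC)
a=up(t,265,130,60,75,6);b=up(t,413,138,60,75,6)
cv2.imwrite("pics/ct.png",np.hstack([a,b]))
cv2.imwrite("pics/cs.png",np.vstack([up(s,300,170,100,45,6),up(s,302,285,100,55,6)]))
E
```

```text
(no output)
```

View pics/ct.png

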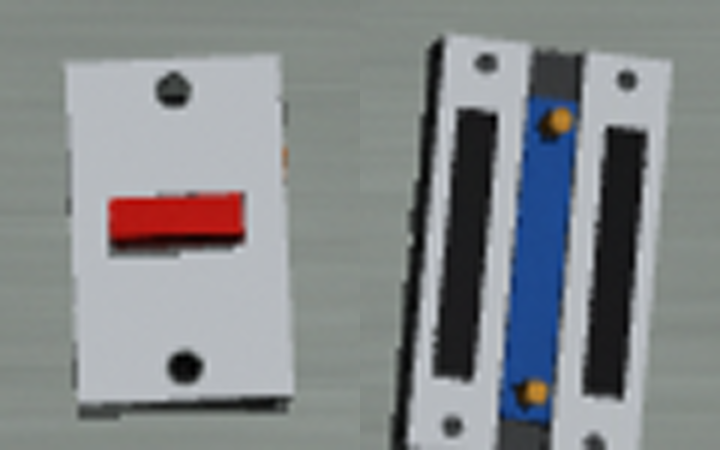

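View pics/cs.png

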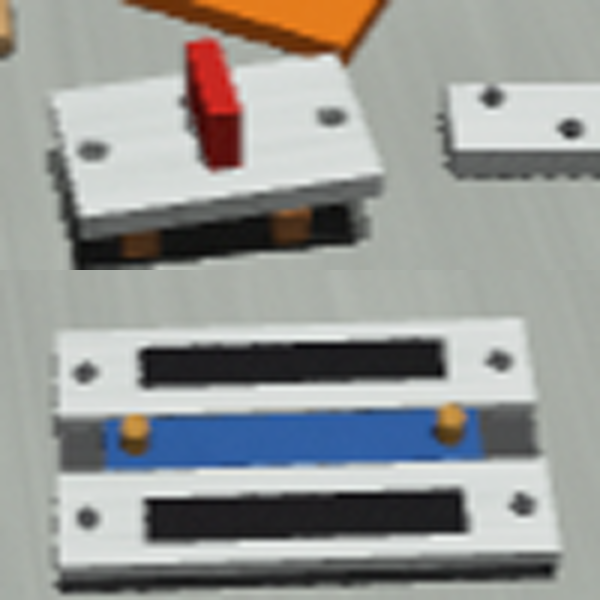

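The top crop shows the holes at crop pixels (173,90) and (185,366), and the pin tops at (560,121) and (537,392). The side crop shows the same features: holes at (92,151) and (331,117), pin tops at (135,420) and (452,408).

```bash
cat > cam.py <<'E'
import numpy as np,cv2
K={"top":(391.37024,315.51978,189.38423,[2.18756346,-2.18327058,.11983968],[145.92318628,503.28473036,1089.54526948]),
"side":(415.779274,322.141156,202.476596,[2.32149255,-.17457023,.05059191],[-483.6645596,199.93728621,1155.52905994])}
def ray(n,u,v,z):
    f,cx,cy,r,t=K[n];R=cv2.Rodrigues(np.array(r))[0];o=-R.T@np.array(t)
    d=R.T@np.array([(u-cx)/f,(v-cy)/f,1]);return (o+d*(z-o[2])/d[2])[:2]
def cr(n,x0,y0,pts,z,k=6): return np.array([ray(n,x0+(u+.5)/k-.5,y0+(v+.5)/k-.5,z) for u,v in pts])
E
python3 - <<'E'
from cam import *
np.set_printoptions(precision=1,suppress=True)
def show(l,p):
    d=p[0]-p[-1] if len(p)==2 else None
    print(l,p.tolist() if 0 else p.round(1).tolist(),"mean",p.mean(0), "" if d is None else ("len",np.hypot(*d),"ang",np.degrees(np.arctan2(d[1],d[0]))))
T=lambda l,p,z,x=265,y=130:show(l,cr("top",x,y,p,z))
S=lambda l,p,z,x=300,y=170:show(l,cr("side",x,y,p,z))
T("U corners top",[(65,62),(282,55),(294,400),(78,403)],46)
T("U holes top",[(173,90),(185,366)],46)
T("rib top",[(109,200),(243,195),(243,235),(109,240)],86)
S("U corners side",[(50,93),(340,55),(383,178),(80,218)],46)
S("U holes side",[(331,117),(92,151)],46)
T("L topcorners",[(85,35),(312,62)],22,413,138)
T("L screws",[(126,63),(267,80),(92,426),(234,443)],22,413,138)
T("pins top",[(200,119),(177,391)],36,413,138)
S("L corners side",[(55,63),(525,50),(558,282),(55,295)],22,302,285)
S("L screws side",[(86,102),(499,90),(88,248),(522,234)],22,302,285)
S("pins side",[(452,139),(135,150)],36,302,285)
E
```

```text
U corners top [[639.4, 259.8], [643.3, 158.6], [481.7, 152.8], [480.0, 252.2]] mean [561.1 205.9] 
U holes top [[626.5, 209.4], [497.3, 203.1]] mean [561.9 206.3] ('len', np.float64(129.3514915551384), 'ang', np.float64(2.800055456520716))
rib top [[568.2, 236.2], [570.7, 176.4], [552.7, 176.3], [550.2, 236.1]] mean [560.4 206.2] 
U corners side [[478.9, 250.9], [639.6, 256.6], [641.8, 156.0], [482.6, 151.5]] mean [560.7 203.8] 
U holes side [[624.6, 207.2], [495.3, 201.0]] mean [560.  204.1] ('len', np.float64(129.50742832649783), 'ang', np.float64(2.715293824821923))
L topcorners [[636.8, -173.5], [624.2, -283.0]] mean [ 630.5 -228.3] ('len', np.float64(110.20843251725292), 'ang', np.float64(83.44145876521078))
L screws [[623.3, -193.0], [615.4, -261.0], [449.1, -172.3], [441.2, -239.7]] mean [ 532.2 -216.5] 
pins top [[593.8, -223.0], [465.0, -208.4]] mean [ 529.4 -215.7] ('len', np.float64(129.6756328567633), 'ang', np.float64(-6.446034380557918))
L corners side [[437.7, -151.7], [638.1, -176.3], [622.9, -284.4], [424.4, -259.6]] mean [ 530.8 -218. ] 
L screws side [[448.3, -173.1], [622.1, -194.1], [440.1, -241.1], [614.3, -261.6]] mean [ 531.2 -217.5] 
pins side [[593.7, -222.8], [464.3, -208.0]] mean [ 529.  -215.4] ('len', np.float64(130.21245320321955), 'ang', np.float64(-6.5302286346920155))
```

Both cameras agree to about 2 mm. The upper half is at (561,205) with yaw 2.75°, and the pins' midpoint is at (529.2,-215.6) with yaw −6.5°. The hole and pin spacings come out near 130 mm, as given. Next I go over the rib.

```bash
python3 -m handwheel '[[[26,50,0,0,0,9,1],[26,50,0,0,0,9,1],[26,50,0,0,0,9,1],[26,50,0,0,0,9,1],[26,50,0,0,0,9,1],[26,50,0,0,0,9,1],[26,50,0,0,0,9,1],[26,50,0,0,0,8.4,1]]]' 40; python3 -m handwheel '[[[26,49,0,0,0,0,1],[26,49,0,0,0,0,1],[27,49,0,0,0,0,1],[27,49,0,0,0,0,1],[28,49,0,0,0,0,1],[28,49,0,0,0,0,1],[0,0,0,0,0,0,1],[0,0,0,0,0,0,1]]]'
```

```text
time_s: 1.1
eef_pos: [399.7, -87.2, 239.3]
ee_rot: [0.0, 0.688, 0.726, -0.0]
force: [1.8, -0.8, -0.1]
grip_width: 1.003
grip_force: 0.0
time_s: 2.1
eef_pos: [560.9, 204.7, 238.8]
ee_rot: [-0.0, 0.69, 0.724, -0.001]
force: [0.1, 0.2, -0.3]
grip_width: 1.002
grip_force: 0.0
```

```bash
python3 -m handwheel '[[[0,0,-45,0,0,0,1],[0,0,-45,0,0,0,1],[0,0,-40,0,0,0,1],[0,0,-20,0,0,0,1],[0,0,-10,0,0,0,1],[0,0,-10,0,0,0,1],[0,0,-9,0,0,0,1],[0,0,0,0,0,0,1]]]'; python3 -m handwheel '[[[0,0,0,0,0,0,0.2],[0,0,0,0,0,0,-0.2],[0,0,0,0,0,0,-0.5],[0,0,0,0,0,0,-0.8],[0,0,0,0,0,0,-1],[0,0,0,0,0,0,-1],[0,0,0,0,0,0,-1],[0,0,0,0,0,0,-1]]]' 60; python3 - <<'E'
from rig import *
import cv2
c=capture("side")["image"][:,:,::-1]
cv2.imwrite("pics/g1.png",cv2.resize(c[100:260,240:440],None,fx=3.5,fy=3.5,interpolation=cv2.INTER_CUBIC))
E
```

```text
time_s: 3.1
eef_pos: [561.0, 205.0, 60.0]
ee_rot: [-0.0, 0.69, 0.724, -0.0]
force: [-0.2, -0.8, 0.3]
grip_width: 1.004
grip_force: 0.0
time_s: 4.1
eef_pos: [561.5, 205.1, 60.6]
ee_rot: [0.0, 0.69, 0.724, 0.0]
force: [1.1, 0.0, 2.9]
grip_width: 0.204
grip_force: 60.2
```

View pics/g1.png

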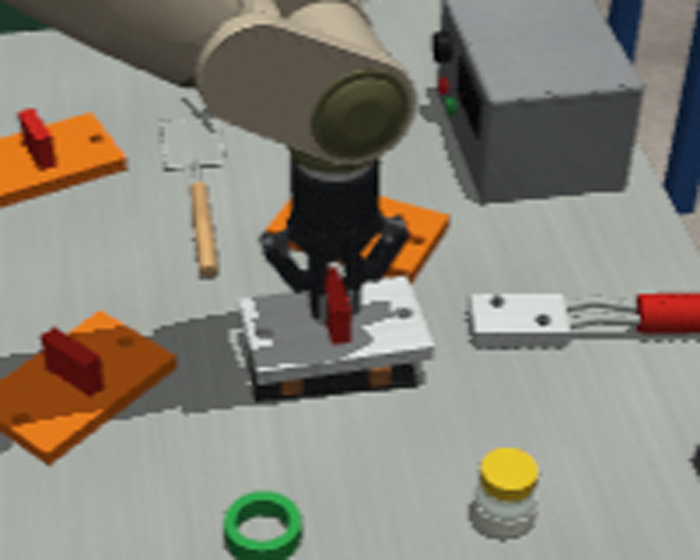

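The picture shows the fingers around the red rib of the white plate at about (338,310). The opening of 17 mm matches the 18 mm rib. Next I lift it.

```bash
python3 -m handwheel '[[[0,0,0,0,0,0,-1],[0,0,5,0,0,0,-1],[0,0,10,0,0,0,-1],[0,0,20,0,0,0,-1],[0,0,25,0,0,0,-1],[0,0,25,0,0,0,-1],[0,0,15,0,0,0,-1],[0,0,0,0,0,0,-1]]]' 80; python3 - <<'E'
from rig import *
import cv2
c=capture("side")["image"][:,:,::-1]
cv2.imwrite("pics/g2.png",cv2.resize(c[110:230,260:400],None,fx=5,fy=5,interpolation=cv2.INTER_CUBIC))
t=capture("top")["image"][:,:,::-1]
cv2.imwrite("pics/g2t.png",cv2.resize(t[100:220,240:480],None,fx=3.3,fy=3.3,interpolation=cv2.INTER_CUBIC))
print(sense()["wrist_torque"],sense()["force"])
E
```

```text
time_s: 5.15
eef_pos: [561.3, 205.1, 160.9]
ee_rot: [0.0, 0.69, 0.724, 0.0]
force: [-0.6, 0.3, -7.4]
grip_width: 0.194
grip_force: 78.8
[-0.03705236 -0.00796237 -0.00751992] [-0.1992007   1.06142245 -6.82011691]
```

View pics/g2.png

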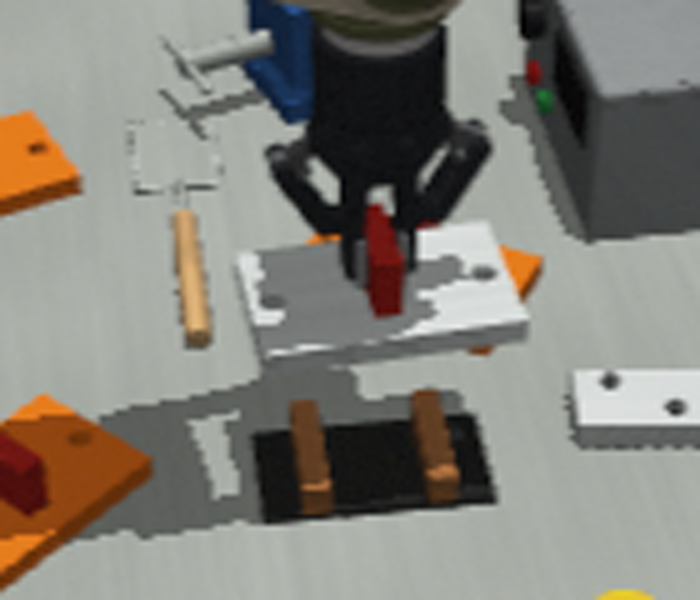

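The plate hangs level in the gripper, clear of the rest. Now I carry it over the lower half.

```bash
python3 -m handwheel '[[[-2,-25,0,0,0,0,-1],[-3.5,-45,0,0,0,-1.25,-1],[-4,-50,0,0,0,-2,-1],[-4,-50,0,0,0,-2,-1],[-4,-50,0,0,0,-2,-1],[-4,-50,0,0,0,-2,-1],[-3,-50,0,0,0,0,-1],[-3,-45,0,0,0,0,-1]]]'; python3 -m handwheel '[[[-3,-35,0,0,0,0,-1],[-1.5,-20.7,0,0,0,0,-1],[0,0,-20,0,0,0,-1],[0,0,-25,0,0,0,-1],[0,0,-20,0,0,0,-1],[0,0,-10,0,0,0,-1],[0,0,-8,0,0,0,-1],[0,0,0,0,0,0,-1]]]'; python3 - <<'E'
from rig import *
import cv2,numpy as np
c=capture("side")["image"][:,:,::-1];cv2.imwrite("pics/p1s_raw.png",c)
t=capture("top")["image"][:,:,::-1];cv2.imwrite("pics/p1t_raw.png",t)
print(sense()["wrist_torque"],sense()["force"])
u=lambda im,x,y,w,h,k:cv2.resize(im[y:y+h,x:x+w],None,fx=k,fy=k,interpolation=cv2.INTER_CUBIC)
cv2.imwrite("pics/p1.png",np.vstack([u(c,290,240,120,55,5),u(t,385,140,120,60,5)]))
E
```

```text
time_s: 6.25
eef_pos: [533.0, -161.5, 159.2]
ee_rot: [-0.001, 0.746, 0.666, -0.0]
force: [-0.1, 0.6, -7.2]
grip_width: 0.2
grip_force: 78.7
time_s: 7.25
eef_pos: [529.2, -215.5, 77.1]
ee_rot: [-0.0, 0.746, 0.666, -0.0]
force: [0.1, -0.2, -8.1]
grip_width: 0.2
grip_force: 78.6
[-0.04615435  0.00455333  0.02164663] [-0.31818592  0.04913383 -5.98196593]
```

View pics/p1.png

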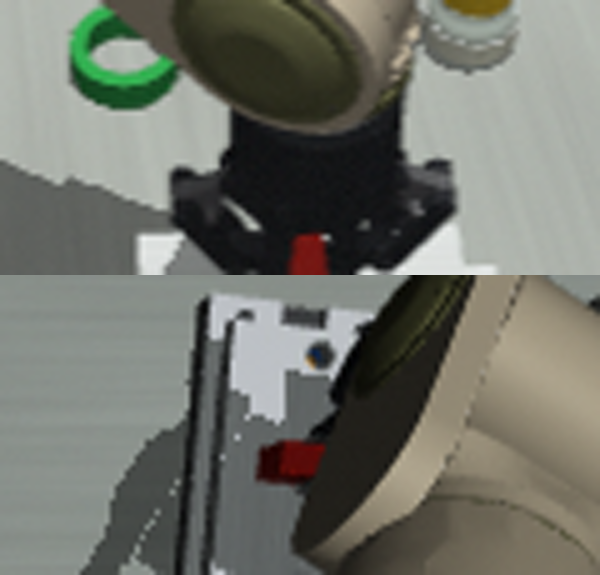

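The top camera sees one hole at about (448,156), with blue and brass showing through it. The side crop was cut too high, so I'll recrop the same pictures.

```bash
python3 - <<'E'
import cv2,numpy as np
c=cv2.imread("pics/p1s_raw.png");t=cv2.imread("pics/p1t_raw.png")
u=lambda im,x,y,w,h,k:cv2.resize(im[y:y+h,x:x+w],None,fx=k,fy=k,interpolation=cv2.INTER_CUBIC)
b=u(t,415,140,40,20,10)
a=u(c,302,278,100,55,6)
cv2.imwrite("pics/p2.png",np.vstack([a,np.hstack([b,np.zeros((200,200,3),np.uint8)])]))
E
```

```text
(no output)
```

View pics/p2.png

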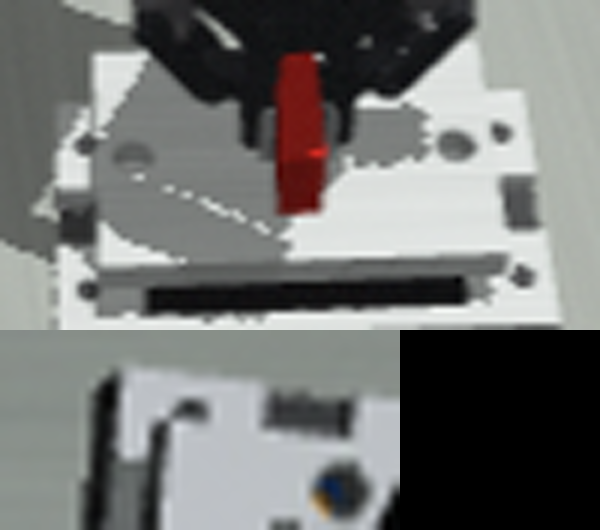

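The side view shows the plate's holes at crop pixels (457,146) and (132,155). The top view shows the far hole at (340,159). I'll compare these with the pin positions from the same cameras.

```bash
python3 - <<'E'
from cam import *
p=cr("side",302,278,[(457,146),(132,155)],62.5);d=p[0]-p[1]
print(p,p.mean(0),np.hypot(*d),np.degrees(np.arctan2(d[1],d[0])))
print(cr("top",415,140,[(340,159)],62.5,10))
E
```

```text
[[ 593.65711286 -223.44465674]
 [ 463.59253958 -207.50523993]] [ 528.62482622 -215.47494834] 131.03762142745774 -6.986761331409634
[[ 594.77529677 -220.94354027]]
```

```bash
python3 - <<'E'
from cam import *
for z in(36,58,60,62.5,64,66):
    print(z,cr("top",415,140,[(340,159)],z,10)[0].round(1),cr("side",302,278,[(457,146)],z)[0].round(1),"pin",cr("top",413,138,[(200,119)],z)[0].round(1),cr("side",302,285,[(452,139)],z)[0].round(1))
E
```

```text
36 [ 599.5 -230.7] [ 599.7 -206.8] pin [ 593.8 -223. ] [ 593.7 -222.8]
58 [ 595.6 -222.6] [ 594.7 -220.6] pin [ 590.  -215.1] [ 588.8 -236.2]
60 [ 595.2 -221.9] [ 594.2 -221.9] pin [ 589.7 -214.3] [ 588.4 -237.4]
62.5 [ 594.8 -220.9] [ 593.7 -223.4] pin [ 589.2 -213.4] [ 587.8 -238.9]
64 [ 594.5 -220.4] [ 593.3 -224.4] pin [ 589.  -212.9] [ 587.5 -239.8]
66 [ 594.1 -219.7] [ 592.9 -225.6] pin [ 588.6 -212.2] [ 587.1 -241.1]
```

Triangulating puts the hole about 1 mm too far in +y and +x relative to the pin. I'll shift by half a millimetre or so and go down slowly, watching the force. The plate should meet the pin tops at about TCP z 66.6.

```bash
python3 -m handwheel '[[[-0.4,-0.7,-3,0,0,0,-1],[0,0,-3,0,0,0,-1],[0,0,-2,0,0,0,-1],[0,0,-1,0,0,0,-1],[0,0,-0.5,0,0,0,-1],[0,0,0,0,0,0,-1]]]'; python3 -m handwheel '[[[0,0,-0.5,0,0,0,-1],[0,0,-0.5,0,0,0,-1],[0,0,0,0,0,0,-1]]]';python3 -m handwheel '[[[0,0,-0.5,0,0,0,-1],[0,0,-0.5,0,0,0,-1],[0,0,0,0,0,0,-1]]]'
```

```text
time_s: 8.1
eef_pos: [528.8, -216.4, 67.8]
ee_rot: [0.0, 0.746, 0.666, -0.0]
force: [1.2, -0.1, -7.2]
grip_width: 0.202
grip_force: 78.7
time_s: 8.48
eef_pos: [528.8, -216.3, 66.8]
ee_rot: [-0.0, 0.746, 0.666, -0.0]
force: [-0.0, 0.2, -6.8]
grip_width: 0.199
grip_force: 78.7
time_s: 8.85
eef_pos: [528.8, -216.3, 65.7]
ee_rot: [-0.0, 0.746, 0.666, -0.0]
force: [-0.8, -0.1, -6.7]
grip_width: 0.198
grip_force: 78.7
```

```bash
for i in 1; do :; done; python3 -m handwheel '[[[0,0,-0.5,0,0,0,-1],[0,0,-0.5,0,0,0,-1],[0,0,0,0,0,0,-1]]]';python3 -m handwheel '[[[0,0,-0.5,0,0,0,-1],[0,0,-0.5,0,0,0,-1],[0,0,0,0,0,0,-1]]]'
```

```text
time_s: 9.22
eef_pos: [528.9, -216.4, 64.8]
ee_rot: [0.0, 0.746, 0.666, -0.0]
force: [-0.4, -0.9, -8.3]
grip_width: 0.199
grip_force: 78.8
time_s: 9.6
eef_pos: [528.9, -216.5, 63.8]
ee_rot: [0.0, 0.746, 0.666, 0.0]
force: [-0.1, -0.6, -6.8]
grip_width: 0.197
grip_force: 78.8
```

There is still no contact 2.8 mm below the pin-top height, so the pins appear to be entering the holes. I'll continue down.

```bash
python3 -m handwheel '[[[0,0,-0.5,0,0,0,-1],[0,0,-0.5,0,0,0,-1],[0,0,-0.5,0,0,0,-1],[0,0,0,0,0,0,-1]]]';python3 -m handwheel '[[[0,0,-0.5,0,0,0,-1],[0,0,-0.5,0,0,0,-1],[0,0,-0.5,0,0,0,-1],[0,0,0,0,0,0,-1]]]'; python3 -m handwheel '[[[0,0,-0.5,0,0,0,-1],[0,0,-0.5,0,0,0,-1],[0,0,0,0,0,0,-1]]]'
```

```text
time_s: 10.1
eef_pos: [528.8, -216.4, 62.3]
ee_rot: [0.0, 0.746, 0.666, -0.0]
force: [0.6, -1.9, -6.7]
grip_width: 0.196
grip_force: 78.9
time_s: 10.6
eef_pos: [528.9, -216.4, 60.8]
ee_rot: [0.0, 0.746, 0.666, 0.0]
force: [-0.2, -2.6, -6.6]
grip_width: 0.197
grip_force: 78.9
time_s: 10.98
eef_pos: [528.8, -216.4, 59.8]
ee_rot: [0.0, 0.746, 0.666, 0.0]
force: [0.8, -2.8, -6.7]
grip_width: 0.197
grip_force: 79.0
```

A small side force of −2.8 N in y shows a pin rubbing. I'll ease −0.5 mm in y and keep going; the lands should come at about TCP z 52.6.

```bash
python3 -m handwheel '[[[0,-0.5,0,0,0,0,-1],[0,0,0,0,0,0,-1]]]'; python3 -m handwheel '[[[0,0,-0.7,0,0,0,-1],[0,0,-0.7,0,0,0,-1],[0,0,-0.7,0,0,0,-1],[0,0,0,0,0,0,-1]]]'; python3 -m handwheel '[[[0,0,-0.7,0,0,0,-1],[0,0,-0.7,0,0,0,-1],[0,0,-0.7,0,0,0,-1],[0,0,0,0,0,0,-1]]]'
```

```text
time_s: 11.22
eef_pos: [528.7, -216.6, 59.6]
ee_rot: [-0.0, 0.746, 0.666, -0.0]
force: [1.5, -1.4, -6.7]
grip_width: 0.2
grip_force: 78.8
time_s: 11.72
eef_pos: [528.7, -216.7, 57.5]
ee_rot: [-0.0, 0.746, 0.666, -0.0]
force: [0.1, 0.3, -7.9]
grip_width: 0.196
grip_force: 78.7
time_s: 12.22
eef_pos: [528.7, -216.8, 55.5]
ee_rot: [-0.0, 0.746, 0.666, -0.0]
force: [0.4, 0.3, -8.3]
grip_width: 0.195
grip_force: 78.8
```

```bash
python3 -m handwheel '[[[0,0,-0.5,0,0,0,-1],[0,0,-0.5,0,0,0,-1],[0,0,-0.5,0,0,0,-1],[0,0,0,0,0,0,-1]]]'; python3 -m handwheel '[[[0,0,-0.5,0,0,0,-1],[0,0,-0.3,0,0,0,-1],[0,0,0,0,0,0,-1]]]'; python3 -m handwheel '[[[0,0,-0.4,0,0,0,-1],[0,0,0,0,0,0,-1]]]'
```

```text
time_s: 12.72
eef_pos: [528.8, -216.8, 54.0]
ee_rot: [-0.0, 0.746, 0.666, -0.0]
force: [-0.5, -0.4, -7.1]
grip_width: 0.197
grip_force: 78.8
time_s: 13.1
eef_pos: [528.8, -216.8, 53.2]
ee_rot: [-0.0, 0.746, 0.666, -0.0]
force: [0.8, 0.3, -7.3]
grip_width: 0.2
grip_force: 78.8
time_s: 13.35
eef_pos: [528.8, -216.8, 52.9]
ee_rot: [-0.0, 0.746, 0.666, -0.0]
force: [-0.1, 0.4, -7.4]
grip_width: 0.199
grip_force: 78.8
```

```bash
python3 -m handwheel '[[[0,0,-0.3,0,0,0,-1],[0,0,0,0,0,0,-1]]]'; python3 -m handwheel '[[[0,0,-0.3,0,0,0,-1],[0,0,0,0,0,0,-1]]]'; python3 -m handwheel '[[[0,0,-0.3,0,0,0,-1],[0,0,0,0,0,0,-1]]]'
```

```text
time_s: 13.6
eef_pos: [528.8, -216.9, 52.6]
ee_rot: [0.0, 0.746, 0.666, 0.0]
force: [0.6, -0.2, -7.0]
grip_width: 0.199
grip_force: 78.9
time_s: 13.85
eef_pos: [528.8, -216.9, 52.6]
ee_rot: [0.0, 0.746, 0.666, -0.0]
force: [-2.8, 1.1, -1.1]
grip_width: 0.199
grip_force: 79.5
time_s: 14.1
eef_pos: [528.8, -216.9, 52.6]
ee_rot: [0.0, 0.746, 0.666, -0.0]
force: [-5.0, 2.0, 5.4]
grip_width: 0.196
grip_force: 80.4
```

It has landed on the lands at exactly the expected height with a light press. I'll relax the push and open.

```bash
python3 -m handwheel '[[[0,0,0.3,0,0,0,-1],[0,0,0,0,0,0,-1],[0,0,0,0,0,0,-0.4],[0,0,0,0,0,0,-0.2],[0,0,0,0,0,0,0],[0,0,0,0,0,0,0.3],[0,0,0,0,0,0,0.6],[0,0,0,0,0,0,0.6]]]'; python3 -m handwheel '[[[0,0,3,0,0,0,0.6],[0,0,10,0,0,0,0.6],[0,0,25,0,0,0,0.6],[0,0,40,0,0,0,0.6],[0,0,40,0,0,0,0.6],[-20,-40,20,0,0,0,0.6],[-30,-50,0,0,0,0,0.6],[-30,-50,0,0,0,0,0.6]]]'; python3 -m handwheel '[[[-30,-50,0,0,0,0,0.6],[-30,-50,0,0,0,0,0.6],[-30,-50,0,0,0,0,0.6],[0,0,0,0,0,0,0.6],[0,0,0,0,0,0,0.6]]]'; python3 - <<'E'
from rig import *
import cv2,numpy as np
c=capture("side")["image"][:,:,::-1];t=capture("top")["image"][:,:,::-1]
u=lambda im,x,y,w,h,k:cv2.resize(im[y:y+h,x:x+w],None,fx=k,fy=k,interpolation=cv2.INTER_CUBIC)
cv2.imwrite("pics/e.png",np.hstack([u(c,290,270,80*1+40,90,4),u(t,400,130,75,90,4)]))
E
```

```text
time_s: 15.1
eef_pos: [528.8, -216.9, 52.3]
ee_rot: [0.0, 0.746, 0.666, 0.0]
force: [-0.7, -0.5, 0.2]
grip_width: 0.795
grip_force: 0.0
time_s: 16.1
eef_pos: [447.9, -358.1, 191.5]
ee_rot: [0.001, 0.746, 0.666, -0.0]
force: [1.3, -0.7, 0.4]
grip_width: 0.802
grip_force: 0.0
time_s: 16.73
eef_pos: [358.9, -506.5, 190.7]
ee_rot: [0.0, 0.746, 0.666, 0.0]
force: [0.5, 0.9, -1.0]
grip_width: 0.801
grip_force: 0.0
```

View pics/e.png

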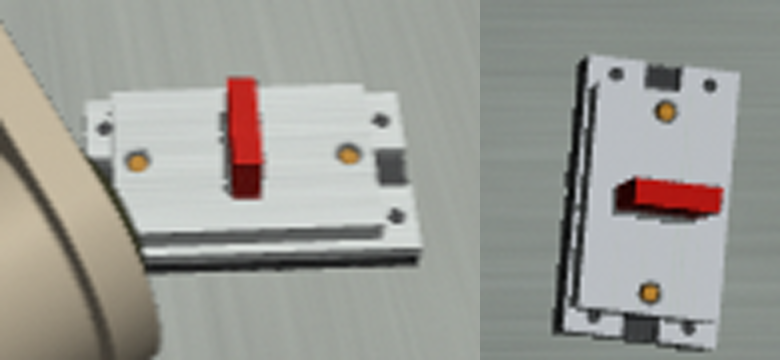

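Both brass pins sit centred in the holes, at (137,162) and (348,155) in the side view and (666,112) and (650,293) in the top view. The plate lies flush and the gripper is clear.

```bash
python3 -c "
from rig import *
print(finish_job())"
```

```text
the job is handed in; nothing more can be done
None
```

The mould is closed: the upper half lies flush on the lower half with both pins in its holes, let go and handed in at about 17 s; measured forces stayed under about 13 N on landing, the wax jar and tape were never approached, and the judge's verdict was not shown.

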